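# Clamp a steel parallel with the cam-lever clamp

## Task

Clamp the steel block in the small cam-lever clamp: lay it flat on the clamp's plate, in line with the clamp between the fixed anvil and the pad, then gently push the carriage up by its tab until you feel the pad holding the block lightly against the anvil. Then swing the lever over until it snaps past centre and stays clamped, without forcing anything, and leave the other things on the bench where they are.

Things in the scene. Friction and masses are not known exactly. Their poses are not given: they have to be found in the camera images.
- block_center (a point): centre of the steel block, a plain bright ground-steel parallel 20 x 45 x 20 mm (x, y, z; long axis y), 0.14 kg or so, lying loose on the bench. Grasp it across its 20 mm width.
- block: the same steel block; this origin is the centre of its underside.
- clamp: the clamp's base: aluminium plate 230 x 90 x 12 mm bolted to the bench, at any place and yaw; origin at the centre of its underside, z up, x along the clamping direction, towards the anvil. Ahead of clamp x = +5 mm up to the anvil at +75 mm the plate is bare and flat, its top 12 mm above the bench. Two low rails carry the carriage behind x = +3 mm.
- anvil_face (a point): middle of the upright face of the fixed anvil, a dark steel block 50 mm wide at the far end of the plate, top 38 mm above the bench; the face looks back along clamp -x, at clamp x = +75 mm; this point 25 mm above the bench.
- seat (a point): where the block's centre lies when seated: on the clamp's centre line, 22.5 mm from the anvil's face, 22 mm above the bench; axes as the clamp's. The block's long axis (its y) lies along the clamp's x, either way round. It may be laid up to 8 mm short of the anvil: the pad pushes it home and squares it.
- carriage: grey carriage 50 x 44 mm on the plate, top 34 mm above the bench, pulled back at the start; origin at its centre, level with the plate's top; axes as the clamp's. It slides 75 mm along clamp x, stiffly: about 10 N moves it, and it stays where it is left.
- carriage_front (a point): middle of the carriage's front face. From it a spindle carries a sprung rubber pad (18 wide, 14 high). The pad's face stands 6 to 22 mm ahead of this point: set differently each time, not measured. Once the pad holds the block on the anvil its spring adds 3 N per mm to the 10 N push (a jerk at first touch is only the slide breaking away): stop at about 12 to 16 N in all. Over 10 N on the block with the lever still open is too hard.
- push_tab (a point): middle of the rear face of the push tab, the upright grey plate on the carriage's left rear corner (8 mm thick along x, 24 mm wide along y, top 67 mm above the bench; this point 54 mm above it). Push it along clamp +x from behind, or pinch it.
- lever_pivot (a point): on the lever's upright hinge axis, on the carriage's centre, 43 mm above the bench.
- lever_grip (a point): centre of the lever's grip, an upright black post 14 mm in diameter, from 47 to 86 mm above the bench, 60 mm from the hinge axis at the end of a flat steel arm (top 48 mm above the bench). Push it sideways along its arc with closed fingers, or pinch it and follow the arc.
- lever (a joint): 0 open (arm points back right, -150 deg from clamp x), grows counter-clockwise from above, 2.09 closed at its stop (arm at -30 deg, over the block). Spring: 6 to 8 N at the grip up to about 0.7, falling to nothing at centre, about 1.1; past that it snaps to 2.09 by itself. It advances the pad 3.4 mm, clamping with 8 to 10 N if the pad was brought up to the block, less if a gap was left.
- dial_gauge_c (a point): centre of a dial gauge lying loose on the bench (107 x 60 x 22 mm); leave it alone.
- printed_block_c (a point): centre of a white stepped printed block lying loose (30 x 52 x 24 mm); leave it alone.
- hex_key_c (a point): centre of a black hex key lying loose (28 x 78 x 5 mm); leave it alone.
Not all that is in view belongs to the job. What is shaped like the block but yellow is not meant.

How it is judged:
On the way, in this order (a step that is already met when the one before it is completed fails the run):
1. the block lies on the clamp's plate in front of the anvil, let go (horizontal distance between block_center and seat below 0.014 m and height (world z) of block_center between 0.0195 and 0.0245 m and contact force between the fingers and block below 0.1 N and value of joint lever below 0.3 rad), for 0.1 s.
2. the carriage is pushed up: the pad presses the block against the anvil, lever still open (contact force between carriage and block above 0.5 N and contact force between block and clamp above 0.5 N and x of block_center in the frame of seat above -0.0015 m and value of joint lever below 0.3 rad), for 0.2 s.
3. the lever is over centre and closed (value of joint lever above 1.95 rad), for 0.2 s.
At the end, for the whole second after the job is handed in: The lever is closed (over 1.95 rad) and the pad clamps the block with more than 6 N; the block lies flat on the plate, within 1.5 mm of the anvil's face, within 6 mm of the clamp's centre line and within 0.06 rad of its direction, at rest (value of joint lever above 1.95 rad and contact force between carriage and block above 6 N and x of block_center in the frame of seat above -0.0015 m and y of block_center in the frame of seat between -0.006 and 0.006 m and height (world z) of block_center between 0.0195 and 0.0245 m and angle between the y axis of block and the x axis of clamp, either way round below 0.06 rad and angle between block's own z axis and vertical below 0.06 rad and linear speed of block below 0.01 m/s); the robot touches nothing.
It fails at once if the block is pressed with more than 10 N by shoving the carriage while the lever is still open (contact force between carriage and block above 10 N and value of joint lever below 0.05 rad).
It fails at once if the clamp is forced: the fingers push any part of it with more than 30 N (contact force between the fingers and clamp above 30 N).
It fails at once if the dial gauge, the printed block or the hex key is moved by more than 20 mm (distance of any of dial_gauge_c, printed_block_c, hex_key_c from where it was at the start of the episode above 0.02 m).
It also fails if it takes over 72 s, if anything falls off the work surface, if the arm or the gripper's body presses on something with over 40 N, if the wrist force passes 120 N, or if a joint passes its speed limit or range.

## Robot

A 6-joint arm with a two-finger parallel gripper is mounted at the origin on a cart in front of the work surface, level with it; the furniture and walls round the work are solid. World frame = base frame: x ahead of the robot, y to its left, z up, the work surface at z = 0. Lengths are in m, angles in rad, forces in N, time in s.
With the tool pointing down it reaches from about 0.2 to 0.875 m from the base axis. Payload 3.4 kg.
Tool frame: the origin (TCP) lies on the centre line of the jaws, within the pads' length; the fingertips stand 19 mm ahead of it and the grasp point (between the pads) is the TCP; z points along the fingers, y is the direction in which the jaws open and shut (so a half turn about z gives the same grasp; the last joint's range is limited). The gripper opens to 94 mm and grips with 3 to 60 N. Pads are 16 mm wide; open, the fingers measure 119 mm over their backs; the gripper's body (75 mm by 177 mm) begins 78 mm behind the grasp point.
Start: joints at [1.124, 0.276, 1.505, -0, 1.361, -0.121], TCP at [0.184, 0.545, 0.224] pointing down, gripper open.
Joint ranges: [-2.89, 2.89], [-0.75, 2.08], [0.22, 2.7], [-1.18, 4.32], [0.11, 2.71], [-2.7, 2.7]. Speed limits (rad/s): [2.57, 2.57, 3.14, 3.14, 3.14, 3.14].

## Interface

Orientations are given as [roll, pitch, yaw] about the fixed x, y, z axes, in that order (R = Rz(yaw) Ry(pitch) Rx(roll)).
In Python, from plant import robot gives the robot as it stands.
- The arm moves only by the tool arm_command, never from a script. Its argument "increments" is a list that holds one entry, the list of rows, each a list of 5 numbers: the shift along the tool's x, y, z in cm, then the turn about the tool's z in degrees, then the opening in per cent of the stroke, from 0 (shut) to 100 (fully open). A call has exactly 8 rows; each row is the pose to reach, as a shift and turn from the pose commanded when the call began, along the tool's axes at that moment; what a row does not reach only later rows make up. A row lasts 1/10 s, in which the tool goes at most 50 mm and 8.59 degrees, less where a joint would pass 70% of its speed; a pose out of reach is approached as far as the arm can. A call with a gripper value outside its range is refused whole. The fingers move at their own pace and stop on an object; "squeeze" is the grip in N (left out, the last holds). Time passes only in rows, so rows that repeat a pose let the fingers close, or fill a call up. It gives the time, the measured TCP pose, the force and the opening at its end, in the units of the state.
- robot.get_obs(): the state, without advancing time (a new reading comes with each control period).
- robot.read_camera(name): name is "side" or "top" or "wrist"; returns a dict with "color" (420x560x3 uint8, red, green, blue), "vfov" (degrees; the focal length in pixels is half the picture's height over the tangent of half this angle, whatever the lens; pixels are square), "cx", "cy" (the principal point, pixels), "view" (4x4, takes a point from world to camera coordinates); the wrist camera has in their place "mount" (4x4, takes a point from camera to tool coordinates, whose origin is the TCP and whose axes are the flange's). Camera axes: x right, y down, z forward; pixel columns grow to the right and rows downward; lengths in m; the calibration is good to about 2 mm. The wrist camera is an equidistant fisheye: a pixel r from the principal point sees the ray r / f radians off the axis. A picture is of the moment at which its call begins: read the wrist's pose just before it. There is no depth.
- robot.job_done(): hands the job in, once; it reports no verdict.
Trained networks look in the newest picture that a camera, given by its name, has taken for a name from the list of things; names that differ only in an ending like _2 or _b are one class to them, and where a whole thing is asked for, a point or a joint stands for the part that bears it (a point fixed in the world has none). Each returns a list of dicts, best first, with "score" (0 to 1); they miss things now and then, are a little off and sometimes report something else, mostly with a low value. They report only what shows in the picture. A call takes as long as a camera call. They do not tell look-alikes from the thing itself.
- robot.masks_of(camera, label): "mask" (420x560 bool, what is visible of it) and "extent" ([left, top, width, height] in pixels, round what is visible of it).
- robot.spot_point(camera, label): "point" ([row, column] in pixels: a listed point, or the origin of a listed thing).
The state is a dict: "time": time; "joint_positions": joint angles; "qvel": joint speeds; "joint_torque": joint torques, N m; "tool_pos": TCP position; "orientation": TCP orientation; "contact_force": force on the tool from outside, world axes, zero at the start; "torque": the same for the moment, N m; "finger_gap": finger opening in m.
Only numpy, scipy, OpenCV 4.12 (cv2) and the standard library are available. Lean on these libraries where they do the work, as an engineer would, in place of code of your own. Each camera call takes 0.05 s, during which the arm holds its last target. There are 200 camera calls.

## Working session

There is one attempt and no reset: what is moved stays moved. The work goes in short steps, Python scripts to look and compute and a tool call to move; the robot and the scene stay as the last step left them, time stands still between calls to the robot, and variables do not carry over. Pictures are saved under pics/ and viewed, about 8 in all and at most 12, crops included, and the job is handed in when it is done.

Besides the shell and the picture viewer there is one more tool, called as a command line: name --argument value ..., lists and objects as JSON in quotes. arm_command: Moves the arm, as the interface text tells. Its arguments: {"type":"object","properties":{"increments":{"type":"array","items":{"type":"array","items":{"type":"array","items":{"type":"number"}}}},"squeeze":{"type":"number"}},"required":["increments"]}

```bash
ls; mkdir -p pics; cat > h.py <<'E'
import numpy as np, cv2
from plant import robot
from scipy.spatial.transform import Rotation as R
def ray(c,px,obs=None):
    # px=[row,col] -> origin, direction in world
    f=210/np.tan(np.radians(c["vfov"]/2)); u=(px[1]-c["cx"]);v=(px[0]-c["cy"])
    if "view" in c:
        T=np.linalg.inv(np.array(c["view"])); d=np.array([u/f,v/f,1])
    else:
        r=np.hypot(u,v); th=r/f
        d=np.array([np.sin(th)*u/max(r,1e-9),np.sin(th)*v/max(r,1e-9),np.cos(th)])
        W=np.eye(4); W[:3,:3]=R.from_euler('xyz',obs["orientation"]).as_matrix(); W[:3,3]=obs["tool_pos"]
        T=W@np.array(c["mount"])
    return T[:3,3],T[:3,:3]@d
def atz(c,px,z,obs=None):
    o,d=ray(c,px,obs); return o+d*(z-o[2])/d[2]
Z=dict(block_center=.01,clamp=0,anvil_face=.025,seat=.022,carriage=.012,carriage_front=.023,push_tab=.054,lever_pivot=.043,lever_grip=.0665,dial_gauge_c=.011,printed_block_c=.012,hex_key_c=.0025)
def find(cam,names=Z,n=3):
    obs=robot.get_obs(); c=robot.read_camera(cam); 
    for k in names:
        for r in robot.spot_point(cam,k)[:n]:
            print(cam,k,round(r["score"],2),np.round(r["point"],1),np.round(atz(c,r["point"],Z[k],obs),4))
    return c,obs
E
python3 - <<'E'
from h import *
for n in ("top","side","wrist"):
    c,o=find(n); cv2.imwrite(f"pics/{n}0.png",c["color"][:,:,::-1])
    print({k:np.round(v,3) for k,v in c.items() if k!="color"})
print(o)
a=[cv2.imread(f"pics/{n}0.png") for n in("top","side")]
E
```

```text
pics
top block_center 0.65 [180.  166.9] [0.6069 0.2608 0.01  ]
top block_center 0.64 [181.9 237.5] [0.6052 0.0848 0.01  ]
top block_center 0.39 [189.6 203.4] [0.5845 0.1689 0.01  ]
top clamp 0.75 [192.2 333.6] [ 0.585  -0.1541  0.    ]
top anvil_face 0.93 [164.6 323.9] [ 0.6494 -0.1273  0.025 ]
top seat 0.77 [173.9 323.2] [ 0.6269 -0.1261  0.022 ]
top carriage 0.68 [210.1 339.8] [ 0.5397 -0.1684  0.012 ]
top carriage_front 0.93 [199.5 335.1] [ 0.5644 -0.1555  0.023 ]
top push_tab 0.91 [222.4 333.7] [ 0.5072 -0.1492  0.054 ]
top lever_pivot 0.85 [211.3 337.2] [ 0.5343 -0.1585  0.043 ]
top lever_grip 0.68 [230.1 359.7] [ 0.49   -0.2079  0.0665]
top dial_gauge_c 0.64 [130.8 220.4] [0.7335 0.1315 0.011 ]
top printed_block_c 0.74 [237.4 162.4] [0.4645 0.2649 0.012 ]
top printed_block_c 0.37 [210.6 335.9] [ 0.5383 -0.1588  0.012 ]
top hex_key_c 0.57 [268.9 413.1] [ 0.4004 -0.3482  0.0025]
{'vfov': np.float64(52.254), 'cx': np.float64(280.26), 'cy': np.float64(201.318), 'view': array([[ 0.02 , -1.   , -0.018, -0.033],
       [-0.995, -0.018, -0.096,  0.557],
       [ 0.096,  0.019, -0.995,
[... 1515 characters left out ...]
{'time': 1.3, 'joint_positions': array([ 1.12397301e+00,  2.75911792e-01,  1.50494340e+00,  4.09361829e-05,
        1.36067584e+00, -1.21008980e-01]), 'qvel': array([-3.06546104e-04, -1.62201994e-03,  6.82385117e-05, -1.79784379e-04,
        5.74937730e-05,  2.16992731e-03]), 'joint_torque': array([ 8.90712381e-04, -4.04474902e+01, -2.37498951e+01,  7.04192533e-02,
        2.47758563e-02,  4.29227043e-05]), 'tool_pos': array([0.18405197, 0.54477163, 0.22446895]), 'orientation': array([ 3.14152665e+00, -3.23055434e-05,  2.81576978e+00]), 'contact_force': array([ 0.63167062,  0.00766815, -0.24400766]), 'torque': array([-0.03973742,  0.03642036,  0.00938849]), 'finger_gap': 0.09369445404596285}
```

```bash
python3 - <<'E'
import cv2
a=cv2.imread("pics/top0.png")[100:300,130:440]
cv2.imwrite("pics/v1.png",cv2.resize(a,None,fx=2.58,fy=2.58,interpolation=cv2.INTER_CUBIC))
E
```

```text
(no output)
```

View pics/v1.png

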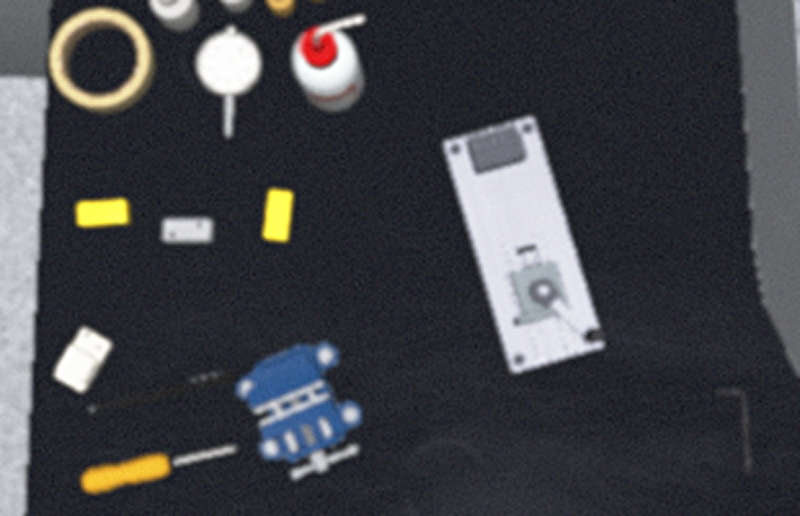

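```bash
cat >> h.py <<'E'
def go(p,yaw,show=True):
    o=robot.get_obs(); M=R.from_euler('xyz',o["orientation"]).as_matrix()
    d=M.T@(np.array(p)-o["tool_pos"])*100
    t=-((yaw-o["orientation"][2]+np.pi)%(2*np.pi)-np.pi)
    print("t",round(o["time"],2),"shift cm",np.round(d,2),"turn",round(np.degrees(t),2),"F",np.round(o["contact_force"],1))
E
python3 - <<'E'
from h import *
go([.585,.169,.2],np.pi/2)
a=cv2.imread("pics/top0.png")[165:205,150:260]
b=cv2.imread("pics/side0.png")[120:300,190:350]
cv2.imwrite("pics/v2.png",np.vstack([cv2.resize(a,(640,233),interpolation=2),cv2.resize(b,(640,720),interpolation=2)[:360]]))
E
```

```text
t 1.95 shift cm [-50.01 -22.77   2.45] turn 71.33 F [-0.3 -0.3 -0.6]
```

View pics/v2.png

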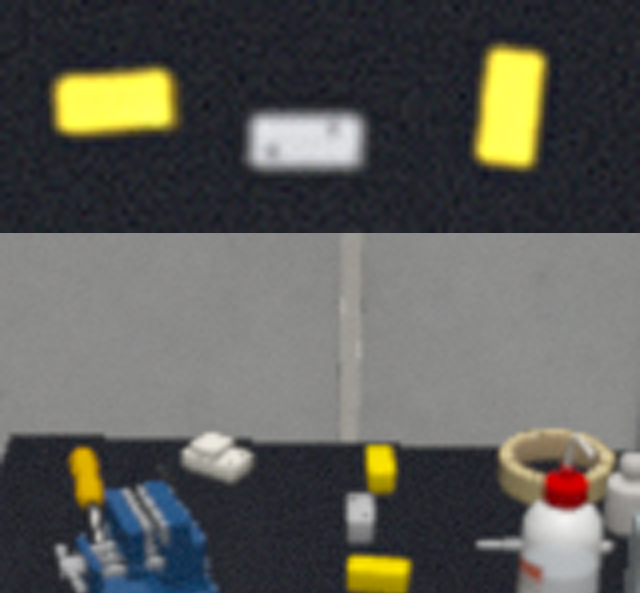

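Three look-alikes in the top image: yellow (180,167), yellow (182,237) and plain bright grey (190,203). The grey one is steel, so it is the one meant, and the crop confirms it. Next I move above it.

arm_command --increments '[[[-3,-1.4,0.1,4,100],[-7,-3.2,0.3,9,100],[-11,-5,0.5,15,100],[-15,-6.8,0.7,21,100],[-19,-8.7,0.9,27,100],[-23,-10.5,1.1,33,100],[-27,-12.3,1.3,39,100],[-31,-14.1,1.5,45,100]]]'

```text
time: 2.75
tool_pos: [0.4338, 0.3106, 0.2096]
orientation: [3.141, -0.0, 2.026]
contact_force: [0.7, 0.0, 0.2]
finger_gap: 0.0938
```

```bash
python3 -c "
from h import *
go([.585,.169,.18],np.pi/2)"
```

```text
t 2.75 shift cm [-19.37   7.35   2.96] turn 26.08 F [0.7 0.  0.2]
```

arm_command --increments '[[[-4,1.5,0.6,5,100],[-8,3,1.2,11,100],[-12,4.5,1.8,17,100],[-16,6,2.4,22,100],[-18,6.9,2.8,25,100],[-19,7.2,2.9,26,100],[-19,7.2,2.9,26,100],[-19,7.2,2.9,26,100]]]'

```text
time: 3.55
tool_pos: [0.5803, 0.1748, 0.1806]
orientation: [-3.141, -0.001, 1.578]
contact_force: [-0.0, -0.6, -0.1]
finger_gap: 0.0938
```

```bash
python3 - <<'E'
from h import *
c,o=find("wrist",["block_center"])
cv2.imwrite("pics/w1.png",c["color"][:,:,::-1])
for m in robot.masks_of("wrist","block_center")[:3]:
    k=m["mask"].astype(np.uint8); ys,xs=np.nonzero(k)
    print(m["score"],m["extent"],c["color"][ys,xs].mean(0))
    cn=max(cv2.findContours(k,0,2)[0],key=cv2.contourArea)
    P=np.array([atz(c,[q[0][1],q[0][0]],.02,o)[:2] for q in cn],np.float32)
    print(cv2.minAreaRect(P*1000))
go([.585,.169,.18],np.pi/2)
E
```

```text
wrist block_center 0.95 [115.3 302.7] [0.6014 0.2526 0.01  ]
wrist block_center 0.91 [193.9 289.6] [0.5892 0.1702 0.01  ]
wrist block_center 0.55 [268.8 304. ] [0.6072 0.0814 0.01  ]
0.95 [279.1, 256.9, 44.0, 25.3] [221.67880086 214.63811563  81.1745182 ]
((600.835205078125, 87.53701782226562), (30.00527572631836, 46.16680908203125), 87.18437957763672)
0.78 [291.7, 94.6, 23.2, 43.6] [252.83795309 251.40938166  98.84328358]
((600.7066040039062, 251.3177490234375), (21.00108528137207, 45.07020950317383), 3.956801414489746)
0.62 [279.9, 173.5, 16.6, 46.7] [218.75537939 220.68856172 220.88221971]
((585.8480834960938, 171.73699951171875), (19.86351203918457, 47.796138763427734), 0.395873099565506)
t 3.7 shift cm [-0.6   0.45  0.1 ] turn 0.46 F [0.6 0.3 0.8]
```

View pics/w1.png

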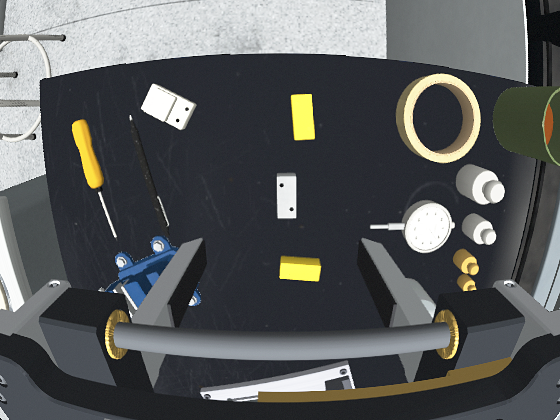

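arm_command --increments '[[[-0.3,0.3,1.5,0.4,100],[-0.5,0.6,4,0.4,100],[-0.5,0.6,7,0.4,100],[-0.5,0.6,10,0.4,90],[-0.5,0.6,12.5,0.4,80],[-0.5,0.6,14.5,0.4,70],[-0.5,0.6,15.4,0.4,60],[-0.5,0.6,15.5,0.4,55]]]'

```text
time: 4.5
tool_pos: [0.5864, 0.1693, 0.0248]
orientation: [-3.14, 0.0, 1.571]
contact_force: [0.3, -0.7, 0.5]
finger_gap: 0.0577
```

```bash
python3 - <<'E'
from h import *
go([.587,.170,.023],np.pi/2)
c,o=find("wrist",["block_center"])
E
```

```text
t 4.5 shift cm [0.07 0.06 0.18] turn -0.0 F [ 0.3 -0.7  0.5]
wrist block_center 0.7 [358.4 303.4] [0.6025 0.0834 0.01  ]
wrist block_center 0.57 [253.6 279.3] [0.5853 0.1691 0.01  ]
wrist block_center 0.57 [114.7 308.9] [0.6013 0.2499 0.01  ]
```

arm_command --increments '[[[0,0,0.1,0,40],[0,0,0.1,0,20],[0,0,0.1,0,0],[0,0,0.1,0,0],[0,0,0.1,0,0],[0,0,0.1,0,0],[0,0,0.1,0,0],[0,0,0,0,0]]]' --squeeze 30

```text
time: 5.4
tool_pos: [0.5875, 0.1686, 0.0252]
orientation: [3.141, 0.0, 1.57]
contact_force: [0.2, 0.8, -2.4]
finger_gap: 0.0194
```

arm_command --increments '[[[0,0,-0.5,0,0],[0,0,-2,0,0],[0,0,-5,0,0],[0,0,-9,0,0],[0,0,-13,0,0],[0,0,-15,0,0],[0,0,-15.5,0,0],[0,0,-15.5,0,0]]]'

```text
time: 6.2
tool_pos: [0.5876, 0.1686, 0.1807]
orientation: [3.141, -0.0, 1.57]
contact_force: [0.1, -0.7, -1.5]
finger_gap: 0.0197
```

```bash
python3 - <<'E'
from h import *
print(robot.get_obs()["finger_gap"])
go([.56,-.145,.20],0.29)
E
```

```text
0.01972602125494039
t 6.2 shift cm [-31.37  -2.72  -1.94] turn 73.32 F [ 0.1 -0.7 -1.5]
```

arm_command --increments '[[[-2,-0.2,-0.2,5,0],[-5,-0.5,-0.6,13,0],[-9,-0.9,-1,21,0],[-13,-1.2,-1.4,29,0],[-17,-1.5,-1.7,37,0],[-21,-1.8,-1.9,45,0],[-25,-2.1,-1.9,53,0],[-28,-2.4,-1.9,60,0]]]'

```text
time: 7.0
tool_pos: [0.5617, -0.1134, 0.197]
orientation: [-3.139, 0.003, 0.516]
contact_force: [-0.3, -0.2, -2.0]
finger_gap: 0.0199
```

```bash
python3 - <<'E'
from h import *
go([.56,-.145,.20],0.29)
E
```

```text
t 7.0 shift cm [-1.71  2.66 -0.3 ] turn 12.94 F [-0.3 -0.2 -2. ]
```

arm_command --increments '[[[-0.5,0.8,-0.1,4,0],[-1,1.7,-0.2,8,0],[-1.5,2.4,-0.3,12,0],[-1.7,2.6,-0.3,13,0],[-1.7,2.6,-0.3,13,0],[-1.7,2.6,-0.3,13,0],[-1.7,2.6,-0.3,13,0],[-1.7,2.6,-0.3,13,0]]]'

```text
time: 7.8
tool_pos: [0.5614, -0.1418, 0.2023]
orientation: [-3.141, 0.0, 0.297]
contact_force: [-1.1, 0.4, -1.4]
finger_gap: 0.0196
```

```bash
python3 - <<'E'
from h import *
c,o=find("wrist",["clamp","anvil_face","seat","carriage","carriage_front","push_tab","lever_pivot","lever_grip","block_center"],2)
cv2.imwrite("pics/w2.png",c["color"][:,:,::-1])
m=robot.masks_of("wrist","clamp")[0]; cv2.imwrite("pics/m2.png",m["mask"].astype(np.uint8)*255)
print(m["extent"],o["tool_pos"],o["orientation"])
E
```

```text
wrist clamp 0.88 [172.8 290.4] [ 0.5769 -0.1489  0.    ]
wrist anvil_face 0.57 [103.3 294.9] [ 0.6527 -0.1296  0.025 ]
wrist seat 0.89 [124.5 295.1] [ 0.6316 -0.1365  0.022 ]
wrist carriage 0.61 [214.4 291.9] [ 0.5336 -0.164   0.012 ]
wrist carriage_front 0.74 [196.4 291.8] [ 0.5566 -0.1562  0.023 ]
wrist push_tab 0.5 [101.4 290.9] [ 0.6525 -0.1245  0.054 ]
wrist lever_pivot 0.71 [225.1 297.5] [ 0.5336 -0.1692  0.043 ]
wrist lever_pivot 0.58 [215.5 293.9] [ 0.5427 -0.1623  0.043 ]
wrist block_center 0.85 [101.6 109.7] [0.6027 0.0807 0.01  ]
wrist block_center 0.81 [253.  281.3] [ 0.4828 -0.1669  0.01  ]
[253.3, 69.8, 84.7, 198.5] [ 0.56135099 -0.1418127   0.20234349] [-3.14130789e+00  2.19235227e-05  2.96519483e-01]
```

View pics/w2.png

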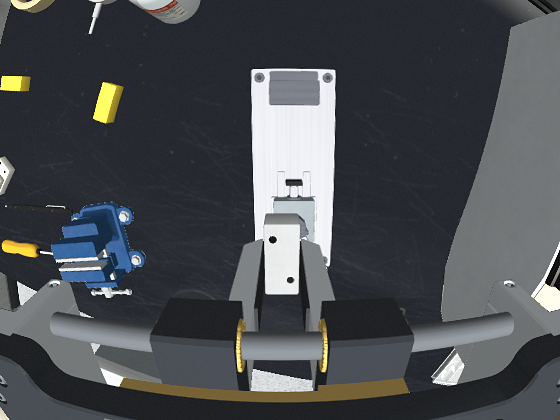

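```bash
cat > plate.py <<'E'
from h import *
def plate(c,o,rows,cols,front_cols):
    g=cv2.GaussianBlur(c["color"],(3,3),0).mean(2)
    L=[];Rr=[];F=[]
    for r in rows:
        x=np.nonzero(g[r,cols[0]:cols[1]]>140)[0]+cols[0]
        if len(x)>30: L.append(atz(c,[r,x[0]-.5],.012,o)[:2]); Rr.append(atz(c,[r,x[-1]+.5],.012,o)[:2])
    for q in front_cols:
        y=np.nonzero(g[30:150,q]>140)[0]+30
        if len(y): F.append(atz(c,[y[0]-.5,q],.012,o)[:2])
    def fit(P):
        vx,vy,x,y=cv2.fitLine(np.array(P,np.float32),cv2.DIST_HUBER,0,.0005,1e-5).ravel()
        return np.array([x,y]),np.array([vx,vy])
    (pl,dl),(pr,dr),(pf,df)=fit(L),fit(Rr),fit(F)
    if dl[0]<0: dl=-dl
    if dr[0]<0: dr=-dr
    y1,y2=np.arctan2(dl[1],dl[0]),np.arctan2(dr[1],dr[0]); yf=np.arctan2(df[1],df[0])
    yaw=np.mean([y1,y2]); u=np.array([np.cos(yaw),np.sin(yaw)]); n=np.array([-u[1],u[0]])
    print("yaws",y1,y2,"front",yf,"width",(pl-pr)@n)
    fr=pf@u; cy=((pl@n)+(pr@n))/2
    org=u*(fr-.115)+n*cy
    print("clamp origin",org,"seat",org+u*.0525,"yaw",yaw)
    return org,yaw
E
python3 - <<'E'
from plate import *
class Q:pass
im=cv2.imread("pics/w2.png")[:,:,::-1]
o=dict(tool_pos=np.array([0.56135,-0.14181,0.20234]),orientation=np.array([-3.14131,0,0.29652]))
c=robot.read_camera("wrist"); c["color"]=im
org,yaw=plate(c,o,range(75,185),(230,360),range(262,328))
u=np.array([np.cos(yaw),np.sin(yaw)])
# block in grip: top face corners approx
for px in ([212,265],[212,298],[295,265],[295,298]): 
    p=atz(c,px,.2023-.0148+.01,o); M=R.from_euler('xyz',o["orientation"]).as_matrix(); print((M.T@(p-o["tool_pos"]))*1000)
E
```

```text
yaws 0.30293941 0.3088852 front -1.2622132 width 0.08958978
clamp origin [ 0.5790893  -0.15121047] seat [ 0.6291518 -0.1353994] yaw 0.30591232
[30.37817464 -7.52727089  4.8421278 ]
[30.38006999 10.19604158  4.83711825]
[-22.02410414  -8.55112452   4.8424172 ]
[-22.01861474  11.21628441   4.83682987]
```

```bash
python3 - <<'E'
from h import *
go([.6244,-.1369,.0375],.307)
E
```

```text
t 8.4 shift cm [ 6.19  1.32 16.5 ] turn -0.66 F [ 0.5  0.2 -1.8]
```

arm_command --increments '[[[1.5,0.3,1,-0.3,0],[3.5,0.8,3,-0.6,0],[5.5,1.2,6,-0.7,0],[6.2,1.3,9,-0.7,0],[6.2,1.3,11,-0.7,0],[6.2,1.3,12.5,-0.7,0],[6.2,1.3,13,-0.7,0],[6.2,1.3,13,-0.7,0]]]'

```text
time: 9.2
tool_pos: [0.6246, -0.1364, 0.071]
orientation: [-3.14, 0.001, 0.308]
contact_force: [0.0, 0.4, -1.9]
finger_gap: 0.0198
```

```bash
python3 - <<'E'
from h import *
go([.6244,-.1369,.0375],.307)
c,o=find("wrist",["anvil_face","seat","block_center"],2)
cv2.imwrite("pics/w3.png",c["color"][:,:,::-1])
E
```

```text
t 9.2 shift cm [-0.03  0.05  3.35] turn 0.05 F [ 0.   0.4 -1.9]
wrist anvil_face 0.62 [194.5 278.3] [ 0.6519 -0.1268  0.025 ]
wrist seat 0.22 [246.  280.6] [ 0.6158 -0.1398  0.022 ]
wrist block_center 0.74 [175.6  33.9] [0.6015 0.0805 0.01  ]
wrist block_center 0.65 [250.4 283.2] [ 0.6078 -0.1444  0.01  ]
```

View pics/w3.png

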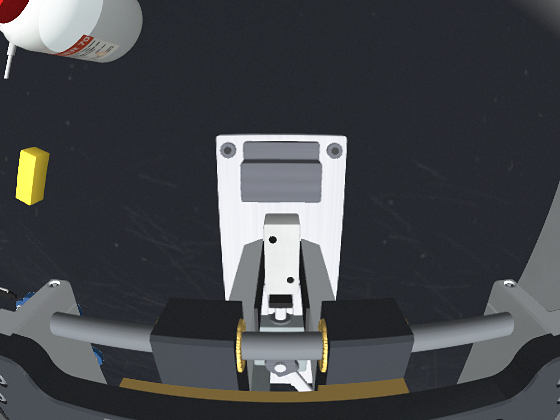

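```bash
python3 - <<'E'
from h import *
c=robot.read_camera("wrist");o=robot.get_obs()
p=atz(c,[202.5,281],.038,o); q=atz(c,[214,281],.071-.0148-.01,o)
M=R.from_euler('xyz',o["orientation"]).as_matrix()
for a in(p,q): print(a,(M.T@(a-o["tool_pos"]))*1000)
E
```

```text
[ 0.65103012 -0.12987378  0.038     ] [26.62201351  1.01270709 35.64995226]
[ 0.64633757 -0.13136576  0.0462    ] [21.71376742  1.02382629 27.44050308]
```

arm_command --increments '[[[0,0,0.8,0,0],[0,0,1.6,0,0],[0,0,2.3,0,0],[0,0,2.8,0,0],[0,0,3.1,0,0],[0,0,3.3,0,0],[0,0,3.3,0,0],[0,0,3.3,0,0]]]'

```text
time: 10.25
tool_pos: [0.6247, -0.1368, 0.0396]
orientation: [3.141, -0.0, 0.308]
contact_force: [-0.1, -0.2, -2.2]
finger_gap: 0.0199
```

arm_command --increments '[[[0,0,0.1,0,0],[0,0,0.2,0,0],[0,0,0.25,0,0],[0,0,0.25,0,0],[0,0,0.25,0,0],[0,0,0.25,0,0],[0,0,0.25,0,0],[0,0,0.25,0,0]]]'

```text
time: 11.05
tool_pos: [0.6245, -0.1367, 0.037]
orientation: [-3.142, -0.0, 0.308]
contact_force: [-0.5, 1.6, -2.2]
finger_gap: 0.0197
```

arm_command --increments '[[[0,0,0,0,25],[0,0,0,0,27],[0,0,0,0,30],[0,0,0,0,35],[0,0,0,0,40],[0,0,-0.2,0,45],[0,0,-1.5,0,50],[0,0,-3.5,0,50]]]'

```text
time: 11.85
tool_pos: [0.6237, -0.1364, 0.0719]
orientation: [-3.14, 0.002, 0.308]
contact_force: [1.1, -0.0, 0.2]
finger_gap: 0.0468
```

arm_command --increments '[[[-0.5,0,-2,0,50],[-1.5,0,-4,0,40],[-3,0,-6,0,20],[-4.5,0,-8,0,0],[-6,0,-9,0,0],[-7,0,-9.5,0,0],[-7.5,0,-9.5,0,0],[-7.5,0,-9.5,0,0]]]'

```text
time: 12.65
tool_pos: [0.5521, -0.1594, 0.1665]
orientation: [-3.141, 0.001, 0.307]
contact_force: [-0.1, -0.2, -0.6]
finger_gap: 0.0007
```

```bash
python3 - <<'E'
from plate import *
c,o=find("wrist",["anvil_face","seat","carriage_front","push_tab","lever_pivot","lever_grip","block_center"],2)
print(o["tool_pos"],o["orientation"])
cv2.imwrite("pics/w4.png",c["color"][:,:,::-1])
E
```

```text
wrist anvil_face 0.77 [ 87.5 280.5] [ 0.6521 -0.128   0.025 ]
wrist seat 0.55 [112.3 279.2] [ 0.6297 -0.1338  0.022 ]
wrist carriage_front 0.79 [193.  279.5] [ 0.5561 -0.1574  0.023 ]
wrist carriage_front 0.41 [114.3 280.4] [ 0.6283 -0.1354  0.023 ]
wrist lever_pivot 0.77 [225.6 283.7] [ 0.5323 -0.1691  0.043 ]
wrist lever_grip 0.65 [286.5 308.9] [ 0.4898 -0.2072  0.0665]
wrist lever_grip 0.18 [115.9 283.8] [ 0.6286 -0.1384  0.0665]
wrist block_center 0.72 [118.2 285.8] [ 0.626  -0.1416  0.01  ]
wrist block_center 0.64 [90.5 82.6] [0.6001 0.0825 0.01  ]
[ 0.55209817 -0.15942025  0.16647758] [-3.14076014e+00  7.15690147e-04  3.07098102e-01]
```

View pics/w4.png

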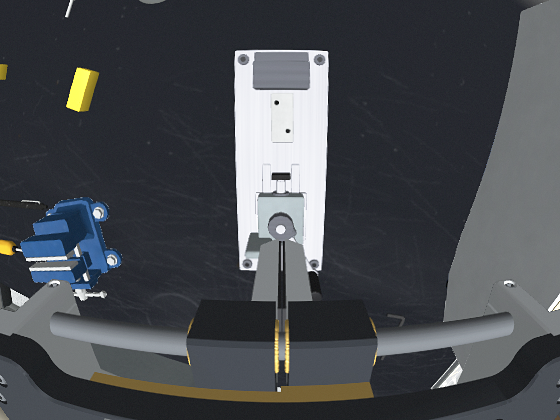

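```bash
cat >> h.py <<'E'
ORG=np.array([.5791,-.1512]); YAW=.307
U=np.array([np.cos(YAW),np.sin(YAW)]); N=np.array([-U[1],U[0]])
def cl(p): d=np.array(p)[:2]-ORG; return np.round([d@U*1000,d@N*1000],1)
def w(x,y,z): return np.r_[ORG+U*x/1000+N*y/1000,z]
E
python3 - <<'E'
from h import *
go(w(-115,15,.13),YAW)
im=cv2.imread("pics/w4.png"); c=robot.read_camera("wrist")
o=dict(tool_pos=np.array([0.5521,-0.15942,0.16648]),orientation=np.array([-3.14076,.0007,.3071]))
g=im.mean(2)
print(np.round(g[165:200,281]).astype(int))
for n,px,z in(("padfront",[172,281],.03),("carfront",[193,281],.034),("tabL",[235,248],.067),("anv",[89,281],.038),("blkf",[93,283],.032),("blkr",[141,283],.032),("grip",[285,313],.086)): print(n,cl(atz(c,px,z,o)))
E
```

```text
t 13.05 shift cm [-8.78 -1.49  3.65] turn 0.06 F [-0.4  0.1 -0.2]
[242 241 242 242 242 243 252 164  40  20  52  57  57  52  53 245 229 240
 243 242 242 242 242 242 242 242 244 252 117 116 134  88 185 201 204]
padfront [-1.8 -0.4]
carfront [-20.9  -0.4]
tabL [-49.8  28.1]
anv [74.4 -0.4]
blkf [71.2 -2.2]
blkr [27.4 -2.2]
grip [-88.8 -28. ]
```

arm_command --increments '[[[-1.5,-0.2,0,0,0],[-3.5,-0.6,0,0,0],[-5.5,-0.9,0.5,0,0],[-7.5,-1.3,1.5,0,0],[-8.5,-1.5,2.5,0,0],[-8.8,-1.5,3.3,0,0],[-8.8,-1.5,3.6,0,0],[-8.8,-1.5,3.6,0,0]]]'

```text
time: 13.9
tool_pos: [0.4647, -0.1718, 0.1307]
orientation: [-3.141, -0.0, 0.308]
contact_force: [-0.1, 0.4, -0.1]
finger_gap: 0.0005
```

```bash
python3 - <<'E'
from h import *
c,o=find("wrist",["carriage_front","push_tab","lever_pivot","lever_grip"],2)
print(o["tool_pos"],o["orientation"],cl(o["tool_pos"]))
cv2.imwrite("pics/w5.png",c["color"][:,:,::-1])
E
```

```text
wrist carriage_front 0.85 [101.2 298.7] [ 0.5565 -0.1587  0.023 ]
wrist carriage_front 0.71 [133.1 301.6] [ 0.5321 -0.1692  0.023 ]
wrist lever_pivot 0.82 [136.2 303.4] [ 0.5312 -0.1696  0.043 ]
wrist lever_grip 0.6 [207.8 337.4] [ 0.491  -0.2078  0.0665]
wrist lever_grip 0.37 [100.2 298.5] [ 0.5553 -0.1566  0.0665]
[ 0.46471787 -0.17183896  0.1307355 ] [-3.14135130e+00 -4.87631565e-05  3.07627696e-01] [-115.3   14.9]
```

View pics/w5.png

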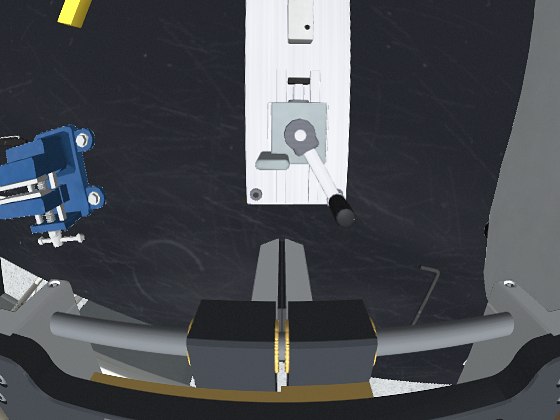

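```bash
python3 - <<'E'
from h import *
im=cv2.imread("pics/w5.png"); c=robot.read_camera("wrist")
o=dict(tool_pos=np.array([0.46472,-0.17184,0.13074]),orientation=np.array([-3.14135,0,.30763]))
print(np.round(im.mean(2)[145:175,265]).astype(int)); print(np.round(im.mean(2)[160,248:296]).astype(int))
for n,px,z in(("tabF",[152,270],.067),("tabR",[168,265],.067),("tabL",[162,255],.067),("tabRt",[162,290],.067),("pivot",[134,300],.05),("grip",[216,345],.086),("carrear",[164,300],.034),("carF",[103,300],.034),("pad",[77,298],.03)): print(n,cl(atz(c,px,z,o)))
go(w(-88,13,.064),YAW)
E
```

```text
[243 243 243 243 245 241 153  79  84  86  84  85  85  84 104 158 181 185
 188 191 192 191 188 178 139 232 246 244 243 243]
[240 241 242 241 242 240 241 246 201 126 137 153 156 157 157 157 157 158
 160 157 163 161 163 163 164 165 165 166 167 168 169 168 172 172 174 173
 177 174 145 115  89 184 195 192 192 193 192 191]
tabF [-60.3  21.6]
tabR [-71.7  25.2]
tabL [-67.4  32.2]
tabRt [-67.4   7.7]
pivot [-49.   -0.1]
grip [-100.8  -29.4]
carrear [-74.4  -1.2]
carF [-25.6  -0.8]
pad [-4.5  0.6]
t 14.2 shift cm [2.68 0.18 6.72] turn 0.07 F [-0.1 -0.4 -0.2]
```

arm_command --increments '[[[0.7,-0.2,0.5,0,0],[1.5,-0.4,2,0,0],[2,-0.5,4,0,0],[2,-0.5,5.5,0,0],[2,-0.5,6.5,0,0],[2,-0.5,6.9,0,0],[2,-0.5,6.9,0,0],[2,-0.5,6.9,0,0]]]' --squeeze 20

```text
time: 15.0
tool_pos: [0.4826, -0.1612, 0.0624]
orientation: [3.141, -0.001, 0.308]
contact_force: [-0.1, -0.2, 0.1]
finger_gap: 0.0004
```

arm_command --increments '[[[0.2,0,0,0,0],[0.4,0,0,0,0],[0.6,0,0,0,0],[0.8,0,0,0,0],[1,0,0,0,0],[1.2,0,0,0,0],[1.4,0,0,0,0],[1.6,0,0,0,0]]]'

```text
time: 15.8
tool_pos: [0.4944, -0.157, 0.0619]
orientation: [-3.141, 0.007, 0.31]
contact_force: [-8.4, -5.5, 7.2]
finger_gap: 0.0003
```

```bash
cat > s.py <<'E'
from h import *
import sys
F=[]
for i in range(int(sys.argv[1]) if len(sys.argv)>1 else 1):
    o=robot.get_obs(); F.append(o["contact_force"])
print(o["time"],cl(o["tool_pos"]),round(o["tool_pos"][2],4),"yaw",round(o["orientation"][2],3),"Fclamp",np.round(np.mean(F,0)[:2]@U,2),np.round(np.mean(F,0)[:2]@N,2),np.round(np.mean(F,0),2))
E
python3 s.py
```

```text
15.8 [-82.5  20.1] 0.0619 yaw 0.31 Fclamp -9.7 -2.68 [-8.44 -5.48  7.16]
```

arm_command --increments '[[[0.2,0,0,0,0],[0.4,0,0,0,0],[0.6,0,0,0,0],[0.8,0,0,0,0],[1,0,0,0,0],[1.2,0,0,0,0],[1.4,0,0,0,0],[1.4,0,0,0,0]]]'

```text
time: 16.6
tool_pos: [0.5072, -0.153, 0.062]
orientation: [-3.141, 0.007, 0.31]
contact_force: [-7.9, -5.7, 6.2]
finger_gap: 0.0003
```

```bash
python3 s.py
```

```text
16.6 [-69.  20.] 0.062 yaw 0.31 Fclamp -9.28 -3.02 [-7.94 -5.68  6.24]
```

arm_command --increments '[[[0.2,0,0,0,0],[0.4,0,0,0,0],[0.6,0,0,0,0],[0.8,0,0,0,0],[1,0,0,0,0],[1.1,0,0,0,0],[1.2,0,0,0,0],[1.2,0,0,0,0]]]'

```text
time: 17.4
tool_pos: [0.5185, -0.1494, 0.062]
orientation: [-3.141, 0.008, 0.31]
contact_force: [-9.3, -6.0, 6.5]
finger_gap: 0.0007
```

```bash
python3 - <<'E'
from h import *
import runpy
c,o=find("wrist",["carriage_front"],1)
cv2.imwrite("pics/w6.png",c["color"][:,:,::-1])
runpy.run_path("s.py")
a=c["color"][0:260,200:380,::-1]
cv2.imwrite("pics/v6.png",cv2.resize(a,None,fx=2.3,fy=2.3,interpolation=2))
E
```

```text
wrist carriage_front 0.88 [150.9 309.6] [ 0.5801 -0.1493  0.023 ]
17.5 [-57.2  20. ] 0.062 yaw 0.309 Fclamp -9.42 -1.68 [-8.47 -4.45  6.8 ]
```

View pics/v6.png

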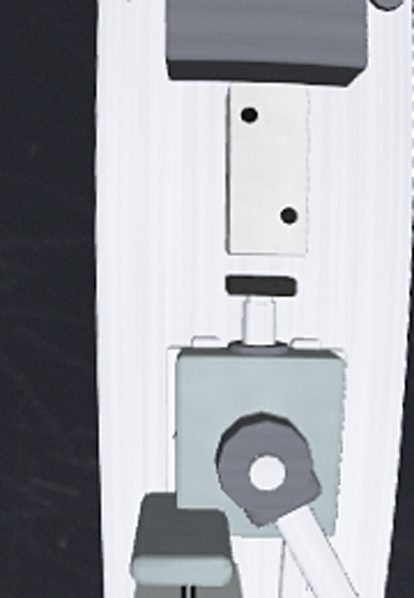

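arm_command --increments '[[[0.1,0,0,0,0],[0.2,0,0,0,0],[0.3,0,0,0,0],[0.4,0,0,0,0],[0.5,0,0,0,0],[0.6,0,0,0,0],[0.6,0,0,0,0],[0.6,0,0,0,0]]]'

```text
time: 18.3
tool_pos: [0.5241, -0.1477, 0.062]
orientation: [-3.141, 0.008, 0.31]
contact_force: [-8.8, -6.1, 7.0]
finger_gap: 0.0007
```

```bash
python3 s.py
```

```text
18.3 [-51.4  20. ] 0.062 yaw 0.31 Fclamp -10.28 -3.17 [-8.85 -6.13  6.97]
```

arm_command --increments '[[[0.05,0,0,0,0],[0.1,0,0,0,0],[0.1,0,0,0,0],[0.1,0,0,0,0],[0.1,0,0,0,0],[0.1,0,0,0,0],[0.1,0,0,0,0],[0.1,0,0,0,0]]]'

```text
time: 19.1
tool_pos: [0.5247, -0.1475, 0.062]
orientation: [-3.141, 0.009, 0.31]
contact_force: [-9.9, -5.3, 6.9]
finger_gap: 0.0005
```

```bash
python3 s.py
```

```text
19.1 [-50.8  20. ] 0.062 yaw 0.31 Fclamp -11.01 -2.08 [-9.86 -5.31  6.95]
```

arm_command --increments '[[[0.05,0,0,0,0],[0.1,0,0,0,0],[0.1,0,0,0,0],[0.1,0,0,0,0],[0.1,0,0,0,0],[0.1,0,0,0,0],[0.1,0,0,0,0],[0.1,0,0,0,0]]]'

```text
time: 19.9
tool_pos: [0.5256, -0.1472, 0.062]
orientation: [-3.141, 0.009, 0.31]
contact_force: [-9.2, -5.3, 7.1]
finger_gap: 0.0002
```

```bash
python3 s.py; python3 - <<'E'
from h import *
c=robot.read_camera("wrist")
cv2.imwrite("pics/w7.png",c["color"][:,:,::-1]); g=c["color"].mean(2)
print(np.round(g[20:135,305]).astype(int))
E
python3 s.py
```

```text
19.9 [-49.8  20. ] 0.062 yaw 0.31 Fclamp -10.36 -2.3 [-9.18 -5.33  7.13]
[131 131 130 131 128 130 126 125 125 125 124 123 126 126 129 130 127 123
 112  59  51  51  52  45  39 233 235 231 231 230 231 231 230 231 232 235
 233 162 106  77 125 209 240 233 228 229 229 229 229 229 231 232 232 231
 231 231 231 232 233 232 231 232 231 231 232 232 232 232 231 231 233 233
 232 231 230 231 232 232 233 234 234 234 235 233 232 232 231 232 232 233
 232 233 232 232 232 232 234 233 234 242 150  49  52  53  52  54  51  47
 105 219 237 211 202 204 207]
19.95 [-49.8  20. ] 0.062 yaw 0.31 Fclamp -10.27 -3.49 [-8.74 -6.43  7.95]
```

arm_command --increments '[[[0.05,0,0,0,0],[0.1,0,0,0,0],[0.1,0,0,0,0],[0.1,0,0,0,0],[0.1,0,0,0,0],[0.1,0,0,0,0],[0.1,0,0,0,0],[0.1,0,0,0,0]]]'

```text
time: 20.75
tool_pos: [0.5266, -0.1469, 0.062]
orientation: [-3.141, 0.009, 0.31]
contact_force: [-10.0, -5.9, 5.8]
finger_gap: 0.0004
```

```bash
python3 s.py
```

```text
20.75 [-48.8  20. ] 0.062 yaw 0.31 Fclamp -11.34 -2.61 [-10.02  -5.91   5.78]
```

arm_command --increments '[[[0.05,0,0,0,0],[0.1,0,0,0,0],[0.1,0,0,0,0],[0.1,0,0,0,0],[0.1,0,0,0,0],[0.1,0,0,0,0],[0.1,0,0,0,0],[0.1,0,0,0,0]]]'

```text
time: 21.55
tool_pos: [0.5275, -0.1466, 0.0619]
orientation: [-3.141, 0.009, 0.31]
contact_force: [-9.3, -5.3, 6.4]
finger_gap: 0.0003
```

```bash
python3 s.py
```

```text
21.55 [-47.8  20. ] 0.0619 yaw 0.31 Fclamp -10.51 -2.27 [-9.33 -5.34  6.41]
```

arm_command --increments '[[[0.05,0,0,0,0],[0.1,0,0,0,0],[0.1,0,0,0,0],[0.1,0,0,0,0],[0.1,0,0,0,0],[0.1,0,0,0,0],[0.1,0,0,0,0],[0.1,0,0,0,0]]]'

```text
time: 22.35
tool_pos: [0.5281, -0.1464, 0.062]
orientation: [-3.141, 0.009, 0.31]
contact_force: [-9.8, -5.8, 7.0]
finger_gap: 0.0006
```

```bash
python3 s.py; python3 - <<'E'
from h import *
c=robot.read_camera("wrist")
cv2.imwrite("pics/w8.png",c["color"][:,:,::-1])
a=np.hstack([cv2.imread(f"pics/w{i}.png")[20:140,265:345] for i in (7,8)])
cv2.imwrite("pics/v8.png",cv2.resize(a,None,fx=4.5,fy=4.5,interpolation=2))
E
python3 s.py
```

```text
22.35 [-47.2  20. ] 0.062 yaw 0.31 Fclamp -11.1 -2.53 [-9.82 -5.76  7.01]
22.4 [-47.2  19.9] 0.062 yaw 0.31 Fclamp -11.41 -3.15 [-9.93 -6.45  7.75]
```

View pics/v8.png

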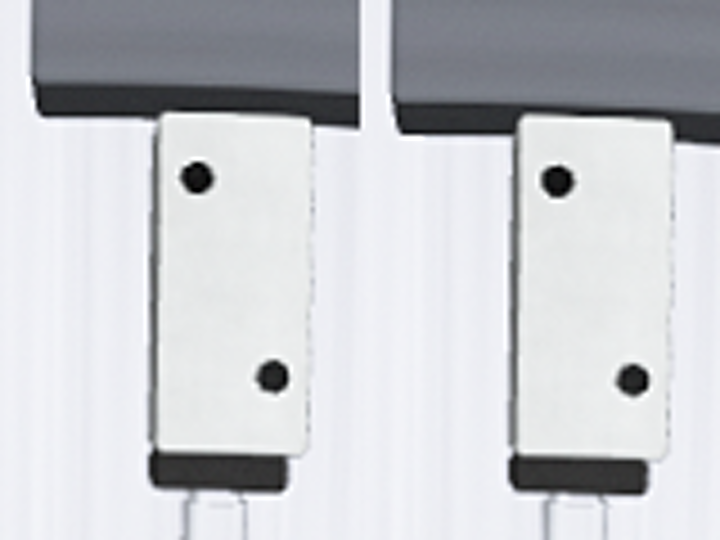

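arm_command --increments '[[[0.05,0,0,0,0],[0.08,0,0,0,0],[0.08,0,0,0,0],[0.08,0,0,0,0],[0.08,0,0,0,0],[0.08,0,0,0,0],[0.08,0,0,0,0],[0.08,0,0,0,0]]]'

```text
time: 23.2
tool_pos: [0.5284, -0.1463, 0.062]
orientation: [-3.141, 0.01, 0.31]
contact_force: [-10.8, -6.7, 8.0]
finger_gap: 0.0004
```

```bash
python3 s.py
```

```text
23.2 [-46.8  20. ] 0.062 yaw 0.31 Fclamp -12.36 -3.13 [-10.84  -6.72   7.99]
```

arm_command --increments '[[[0.05,0,0,0,0],[0.08,0,0,0,0],[0.08,0,0,0,0],[0.08,0,0,0,0],[0.08,0,0,0,0],[0.08,0,0,0,0],[0.08,0,0,0,0],[0.08,0,0,0,0]]]'

```text
time: 24.0
tool_pos: [0.5287, -0.1462, 0.062]
orientation: [-3.141, 0.011, 0.31]
contact_force: [-11.7, -7.3, 8.9]
finger_gap: 0.0003
```

```bash
python3 s.py
```

```text
24.0 [-46.5  20. ] 0.062 yaw 0.31 Fclamp -13.37 -3.37 [-11.73  -7.25   8.9 ]
```

arm_command --increments '[[[0.05,0,0,0,0],[0.08,0,0,0,0],[0.08,0,0,0,0],[0.08,0,0,0,0],[0.08,0,0,0,0],[0.08,0,0,0,0],[0.08,0,0,0,0],[0.08,0,0,0,0]]]'

```text
time: 24.8
tool_pos: [0.5291, -0.1461, 0.062]
orientation: [-3.141, 0.012, 0.31]
contact_force: [-13.1, -7.7, 9.8]
finger_gap: 0.0002
```

```bash
python3 s.py
```

```text
24.8 [-46.1  20. ] 0.062 yaw 0.31 Fclamp -14.81 -3.36 [-13.1   -7.68   9.77]
```

arm_command --increments '[[[-0.2,0,0,0,0],[-0.5,0,0,0,0],[-1,0,0,0,0],[-1.8,0,-0.5,0,0],[-3,0,-2,0,0],[-5,0,-4,0,0],[-6.5,0,-6,0,0],[-7,0,-7,0,0]]]'

```text
time: 25.6
tool_pos: [0.4675, -0.166, 0.1345]
orientation: [3.14, -0.002, 0.307]
contact_force: [0.2, -0.2, -0.8]
finger_gap: 0.0006
```

```bash
python3 - <<'E'
from h import *
c,o=find("wrist",["carriage_front","lever_pivot","lever_grip"],2)
for r in ("lever_pivot","lever_grip"):
    for q in robot.spot_point("wrist",r)[:1]: print(r,cl(atz(c,q["point"],Z[r],o)))
print(cl(o["tool_pos"]),o["tool_pos"],o["orientation"],o["contact_force"])
cv2.imwrite("pics/w9.png",c["color"][:,:,::-1])
E
```

```text
wrist carriage_front 0.9 [ 63.5 302.2] [ 0.591  -0.1463  0.023 ]
wrist lever_pivot 0.8 [ 93.4 305.5] [ 0.5663 -0.1555  0.043 ]
wrist lever_grip 0.75 [164. 347.] [ 0.5263 -0.1985  0.0665]
lever_pivot [-13.5  -0.2]
lever_grip [-64.6 -29.2]
[-110.9   19.6] [ 0.46749316 -0.16597143  0.13448239] [ 3.13951473e+00 -2.09012844e-03  3.06887089e-01] [ 0.22737812 -0.23437189 -0.78148712]
```

View pics/w9.png

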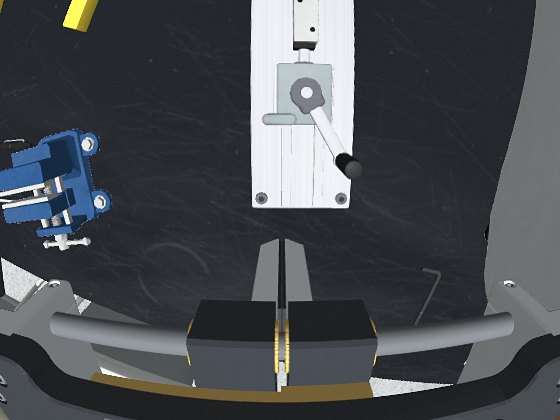

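```bash
cat > lev.py <<'E'
from h import *
def pose(th,back):
    t=np.radians(th); p=np.array([-13.3,0])+60*np.array([np.cos(t),np.sin(t)])-back*np.array([-np.sin(t),np.cos(t)])
    return p, YAW+t+np.pi/2
if __name__=="__main__":
    import sys
    z=float(sys.argv[1])
    for a in sys.argv[2:]:
        th,b=map(float,a.split(",")); p,y=pose(th,b); print(th,b,end=" "); go(w(p[0],p[1],z),y)
E
python3 lev.py .073 -150,32 -150,17
```

```text
-150.0 32.0 t 25.9 shift cm [2.86 2.27 5.82] turn 60.06 F [-0.   0.8  0.6]
-150.0 17.0 t 25.9 shift cm [3.61 3.57 5.82] turn 60.06 F [-0.   0.8  0.6]
```

arm_command --increments '[[[0.3,0.3,0,8,0],[0.8,0.6,0,16,0],[1.3,1,0,24,0],[1.8,1.4,0,32,0],[2.3,1.8,0,40,0],[2.7,2.1,0,48,0],[2.9,2.3,0,56,0],[2.9,2.3,0.5,60,0]]]'

```text
time: 26.7
tool_pos: [0.5038, -0.1785, 0.1262]
orientation: [-3.141, 0.0, -0.743]
contact_force: [-0.1, 0.9, 0.1]
finger_gap: 0.0002
```

arm_command --increments '[[[0,0,1,0,0],[0,0,2.5,0,0],[0,0,4,0,0],[0,0,5,0,0],[0,0,5.3,0,0],[0,0,5.3,0,0],[0,0,5.3,0,0],[0,0,5.3,0,0]]]'

```text
time: 27.5
tool_pos: [0.5033, -0.1787, 0.0746]
orientation: [-3.141, -0.001, -0.739]
contact_force: [1.1, 0.2, 0.9]
finger_gap: 0.0003
```

```bash
python3 s.py; python3 lev.py .073 -150,17 -145,15 -140,15 -135,15 -130,15 -125,15 -120,15 -115,15
```

```text
27.5 [-80.5  -3.3] 0.0746 yaw -0.739 Fclamp 1.07 -0.11 [1.05 0.21 0.88]
-150.0 17.0 t 27.5 shift cm [1.37 0.01 0.16] turn 0.05 F [1.1 0.2 0.9]
-145.0 15.0 t 27.5 shift cm [2.1  0.12 0.16] turn -4.95 F [1.1 0.2 0.9]
-140.0 15.0 t 27.5 shift cm [2.64 0.18 0.16] turn -9.95 F [1.1 0.2 0.9]
-135.0 15.0 t 27.5 shift cm [3.18 0.2  0.16] turn -14.95 F [1.1 0.2 0.9]
-130.0 15.0 t 27.5 shift cm [3.71 0.16 0.16] turn -19.95 F [1.1 0.2 0.9]
-125.0 15.0 t 27.5 shift cm [4.25 0.09 0.16] turn -24.95 F [1.1 0.2 0.9]
-120.0 15.0 t 27.5 shift cm [ 4.77 -0.04  0.16] turn -29.95 F [1.1 0.2 0.9]
-115.0 15.0 t 27.5 shift cm [ 5.28 -0.21  0.16] turn -34.95 F [1.1 0.2 0.9]
```

arm_command --increments '[[[0.7,0,0.1,0,0],[1.4,0,0.1,0,0],[1.8,0.1,0.1,-2,0],[2.1,0.1,0.1,-5,0],[2.6,0.2,0.1,-10,0],[3.2,0.2,0.1,-15,0],[3.7,0.2,0.1,-20,0],[4.2,0.1,0.1,-25,0]]]'

```text
time: 28.3
tool_pos: [0.5299, -0.2062, 0.0727]
orientation: [-3.14, 0.008, -0.299]
contact_force: [-7.6, 1.1, 5.0]
finger_gap: 0.0003
```

```bash
python3 s.py; python3 lev.py .073 -120,15 -115,15 -110,15 -105,15 -100,15 -95,15 -90,15 -85,15 -80,15 -75,15
```

```text
28.3 [-63.6 -37.5] 0.0727 yaw -0.299 Fclamp -6.91 3.39 [-7.61  1.15  5.03]
-120.0 15.0 t 28.3 shift cm [ 0.99  0.15 -0.04] turn -4.73 F [-7.6  1.1  5. ]
-115.0 15.0 t 28.3 shift cm [ 1.53  0.22 -0.04] turn -9.73 F [-7.6  1.1  5. ]
-110.0 15.0 t 28.3 shift cm [ 2.07  0.24 -0.05] turn -14.73 F [-7.6  1.1  5. ]
-105.0 15.0 t 28.3 shift cm [ 2.61  0.21 -0.05] turn -19.73 F [-7.6  1.1  5. ]
-100.0 15.0 t 28.3 shift cm [ 3.14  0.13 -0.06] turn -24.73 F [-7.6  1.1  5. ]
-95.0 15.0 t 28.3 shift cm [ 3.66  0.01 -0.06] turn -29.73 F [-7.6  1.1  5. ]
-90.0 15.0 t 28.3 shift cm [ 4.18 -0.16 -0.07] turn -34.73 F [-7.6  1.1  5. ]
-85.0 15.0 t 28.3 shift cm [ 4.67 -0.38 -0.07] turn -39.73 F [-7.6  1.1  5. ]
-80.0 15.0 t 28.3 shift cm [ 5.15 -0.63 -0.07] turn -44.73 F [-7.6  1.1  5. ]
-75.0 15.0 t 28.3 shift cm [ 5.6  -0.93 -0.08] turn -49.73 F [-7.6  1.1  5. ]
```

arm_command --increments '[[[0.6,0.1,0,-5,0],[1.1,0.1,0,-10,0],[1.7,0.1,0,-15,0],[2.2,0.1,0,-20,0],[2.8,0,0,-25,0],[3.3,-0.1,0,-30,0],[3.9,-0.2,0,-35,0],[4.4,-0.4,0,-40,0]]]'

```text
time: 29.1
tool_pos: [0.5766, -0.2174, 0.0728]
orientation: [-3.141, 0.0, 0.398]
contact_force: [-0.0, 0.0, 0.0]
finger_gap: 0.0001
```

```bash
python3 s.py; python3 lev.py .073 -85,15 -80,15 -75,15 -70,15
```

```text
29.1 [-22.4 -62.4] 0.0728 yaw 0.398 Fclamp -0.01 0.03 [-0.01  0.02  0.03]
-85.0 15.0 t 29.1 shift cm [-0.05 -0.13 -0.02] turn 0.23 F [-0.  0.  0.]
-80.0 15.0 t 29.1 shift cm [ 0.48 -0.02 -0.02] turn -4.77 F [-0.  0.  0.]
-75.0 15.0 t 29.1 shift cm [ 1.01  0.04 -0.02] turn -9.77 F [-0.  0.  0.]
-70.0 15.0 t 29.1 shift cm [ 1.55  0.06 -0.02] turn -14.77 F [-0.  0.  0.]
```

arm_command --increments '[[[-0.7,0,0,0,0],[-1.5,0,-0.5,0,0],[-2.5,0,-2,0,0],[-3.5,-0.5,-4,0,0],[-4.5,-1,-6,0,0],[-5,-1.5,-8,0,0],[-5,-2,-9,0,0],[-5,-2,-9,0,0]]]'

```text
time: 29.9
tool_pos: [0.5229, -0.2179, 0.1655]
orientation: [3.138, -0.003, 0.394]
contact_force: [0.2, 1.0, -0.5]
finger_gap: 0.0004
```

```bash
python3 - <<'E'
from h import *
c,o=find("wrist",["lever_grip","lever_pivot","block_center","anvil_face"],2)
print(cl(o["tool_pos"]),o["contact_force"])
for r in robot.spot_point("wrist","lever_grip")[:2]: print("grip",cl(atz(c,r["point"],.0665,o)), "expect", -13.3+60*np.cos(np.pi/6),-30)
cv2.imwrite("pics/w10.png",c["color"][:,:,::-1])
E
```

```text
wrist lever_grip 0.75 [ 76.2 267.6] [ 0.6222 -0.1666  0.0665]
wrist lever_pivot 0.93 [135.4 233.5] [ 0.5651 -0.1568  0.043 ]
wrist block_center 0.81 [ 60.4 244.1] [ 0.6332 -0.1352  0.01  ]
wrist block_center 0.68 [36.1 61.6] [0.6019 0.0813 0.01  ]
wrist anvil_face 0.79 [ 35.4 243.8] [ 0.6539 -0.128   0.025 ]
[-73.8 -46.6] [ 0.19454269  1.01869674 -0.50411292]
grip [ 36.5 -27.7] expect 38.66152422706632 -30
```

View pics/w10.png

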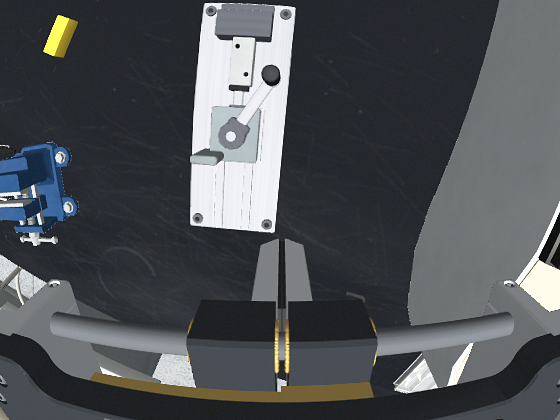

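```bash
python3 s.py; python3 -c "
from plant import robot
print(robot.job_done())"
```

```text
30.2 [-74.2 -46. ] 0.1618 yaw 0.395 Fclamp 0.47 -0.57 [ 0.62 -0.41 -0.17]
the job is handed in; nothing more can be done
None
```

The steel block is clamped and I handed the job in at about 30 s of the 72 s allowed. I couldn't measure the final clamping force, and no verdict came back.

- **Placing:** I picked the plain bright grey block, not the two yellow look-alikes, and laid it about 4 mm short of the anvil.
- **Pushing up:** I pushed the carriage by its tab. The push sat at about 10 to 11 N while it slid, then rose to 14.8 N once the pad held the block, so the pad was pressing with roughly 4 to 5 N.
- **Lever:** I pushed the grip along its arc with closed fingers at about 8 N sideways. The force then dropped to zero as the lever snapped over.

**Last checks:** the final wrist picture puts the grip at clamp (36.5, -27.7) mm. Fully closed would be (38.7, -30), so it agrees within about 3 mm. The block looks in line and up against the anvil, with the pad on it. The arm was clear at z = 0.16 m, with a residual force under 1 N, which is sensor noise.

**Disagreements:** the network's positions differed from my fit of the plate edges by 2 to 3 mm. The top camera was off by up to 9 mm at the seat, so I used the wrist-camera fit. During the pushes the sensor also showed an upward force of up to about 10 N. I took it for friction on the tab and grip. I did not recheck the loose items, but the arm's path kept away from them.

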